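Seat the polarimeter tube and take a reading

TASK

Without picking it up, put a fingertip on top of the glass sample tube that lies on the polarimeter's base plate and roll it away from you until it settles on the marked line between the lamp and the detector. Then push the open light cover over so that it falls fully shut, and with the cover shut press the read key all the way down and let go. Leave the bottles and other things beside the instrument where they are.

Things in the scene. Friction and masses are not known exactly. Their poses are not given: they have to be found in the camera images.
- polarimeter: Open bench polarimeter, fixed. Origin on the worktop (z = 0) below the instrument; x away from the operator, y to the left, z up. Dark base plate x -95 to +85 mm, y -150 to +150 mm, top face 14 mm up, with a stop rail 4 mm high along its front edge (inner face at x = -90 mm). All instrument x and y values given below are in this frame.
- lamp_top (a point): Middle of the lamp housing's top (left), 76 mm up. Two white housings stand on the plate, lamp at +y, detector at -y: each x -21 to +79 mm, |y| 69 to 149 mm. The open bay between them is 138 mm wide; a low wall closes its rear at x = +74 mm, 44 mm up.
- seat_line (a point): Middle of the marked line, x = +15 mm, at the height of a seated tube's axis (26.7 mm above the worktop); axes as the instrument's. The line is white, on the floor of a straight slot 16 mm wide along y: the tube's seat on the beam line, running across the plate. The seat catches a tube that rolls slower than about 0.1 m/s.
- tube: Glass sample tube, 110 mm long, about 90 g, lying along y on the plate in front of the bay. Origin mid-length on its axis; own y = tube axis; x and z turn as it rolls. Glass 24 mm in diameter (|y| under 41 mm); it rolls on steel end collars 30 mm in diameter, 14 mm long. Axis 29 mm above the worktop on the plate (glass top 41), 26.7 mm when seated.
- tube_mid (a point): Same point as the tube's origin. The tube rolls very freely and may roll on by itself after a push. A fingertip that presses lightly (2 to 5 N) on the glass top and moves forward advances the tube by 0.56 of its own travel, so several short strokes may be needed.
- cover_hinge (a point): Middle of the cover's hinge line (along the instrument's y), x = +72 mm, 56 mm above the worktop.
- cover_edge (a point): Middle of the free edge of the light cover, on its outer face, 85 mm from the hinge line. The cover is a white plate 84 x 126 x 3 mm with a skirt along its free edge that reaches 19 mm below it when shut. Open, this edge is about 137 mm above the worktop. A stirrer 114 mm tall may stand close behind the instrument, so push only on the top 25 mm of the cover.
- cover (a joint): Hinge of the light cover, rad: 0 shut, 1.88 fully open. At the start it is open, leaning a little back past upright. Pushed from behind (on its rear, outer face near the top edge, towards the operator) it goes over; from about 1.4 rad on it falls shut by its own weight, damped, in 1 to 3 s.
- read_key (a joint): Travel of the read key, m: 0 released, 0.005 fully down (about 5 N, springs back).
- read_key_top (a point): Middle of the top of the read key, a round plain key 22 mm in diameter on top of the detector housing (right).
- salt_vial: Bystander: glass vial with white cap, 51 mm wide, 97 mm tall, left of the instrument. Origin under its middle.
- rubber_stopper: Bystander: black rubber stopper, 32 mm wide, 28 mm tall, left of the instrument. Origin under its middle.
- reagent_4: Bystander: small plastic reagent bottle, 46 mm wide, 98 mm tall, right of the instrument. Origin under its middle.
- petri_dish_1: Bystander: petri dish, 92 mm wide, 15 mm tall, right of the instrument. Origin under its middle.
Mind the look-alikes: they are no part of the job. Of the things that look like the tube, the largest one is meant.

How it is judged (in metres and radians):
On the way, in this order (a step that is already met when the one before it is completed fails the run):
1. the tube rolls along the base plate (angular speed of tube above 0.25 rad/s and distance of tube from where it was at the start of the episode above 0.008 m and x of tube in the frame of seat_line below -0.004 m), for 0.1 s.
2. the tube lies still in the seat on the marked line, the cover still open (x of tube in the frame of seat_line between -0.003 and 0.003 m and z of tube in the frame of seat_line below 0.0012 m and angle between the y axis of tube and the y axis of polarimeter, either way round below 0.05 rad and linear speed of tube below 0.02 m/s and value of joint cover above 1 rad), for 0.2 s.
3. the cover is shut (value of joint cover below 0.06 rad), for 0.1 s.
4. the read key is pressed fully down (value of joint read_key above 0.004 m), for 0.05 s.
At the end, for the whole second after the job is handed in: The tube rests in the seat, its axis within 3 mm of the marked line and within 3 degrees of it, dropped in at both ends; the cover is shut (within 0.06 rad); the read key has been pressed at least 4 mm with the cover shut and is released (x of tube in the frame of seat_line between -0.003 and 0.003 m and z of tube in the frame of seat_line below 0.0012 m and angle between the y axis of tube and the y axis of polarimeter, either way round below 0.05 rad and linear speed of tube below 0.02 m/s and value of joint cover below 0.06 rad and value of joint read_key below 0.001 m); the robot touches nothing.
It fails at once if the tube is lifted off the plate (its axis more than 45 mm above the worktop) (height (world z) of tube above 0.045 m).
It fails at once if the read key is pressed while the cover is open (value of joint read_key above 0.0025 m and value of joint cover above 0.1 rad).
It fails at once if a bystander is moved more than 25 mm (distance of any of salt_vial, rubber_stopper, reagent_4, petri_dish_1 from where it was at the start of the episode above 0.025 m).
It also fails if it takes over 51 s, if anything falls off the work surface, if the arm or the gripper's body presses on something with over 40 N, if the wrist force passes 120 N, or if a joint passes its speed limit or range.

ROBOT

A 6-joint arm with a two-finger parallel gripper is mounted at the origin on a cart in front of the work surface, level with it; the furniture and walls round the work are solid. World frame = base frame: x ahead of the robot, y to its left, z up, the work surface at z = 0. Lengths are in mm, angles in rad, forces in N, time in s.
With the tool pointing down it reaches from about 350 to 950 mm from the base axis. Payload 17.4 kg.
Tool frame: the origin (TCP) lies between the finger pads; the fingertips stand ctrl.nose_length ahead of it and the grasp point (between the pads) lies 11 mm behind it (ctrl.nose_length is the distance from the TCP to the fingertips, in mm); z points along the fingers, x is the direction in which the jaws open and shut, and the axes are right-handed (so a half turn about z gives the same grasp; the last joint's range is limited). The gripper opens to 93 mm and grips with 3 to 60 N. Pads are 15 mm wide; open, the fingers measure 128 mm over their backs; the gripper's body (75 mm by 188 mm) begins 65 mm behind the grasp point.
Start: joints at [1.281, 0.116, 1.442, -0, 1.584, -0.038], TCP at [168.182, 653.718, 226.646] pointing down, gripper open.
Joint ranges: [-2.83, 2.83], [-0.83, 2.19], [0.07, 2.5], [-1.14, 4.28], [0.01, 3], [-2.97, 2.97]. Speed limits (rad/s): [1.89, 1.89, 2.22, 3.14, 3.14, 3.14].

INTERFACE

Orientations are given as a rotation vector (axis times angle).
In Python, from rig import ctrl, set_gripper, snapshot, spot_in, spot_point, sensors gives the robot as it stands. Calls block until the motion is done:
- ctrl.move_ptp(position, orientation): joint-space move of the TCP to a pose.
- ctrl.move_straight(position, orientation=None, max_speed=150, force_limit=None): straight line of the TCP; orientation=None keeps the orientation; max_speed is the mean speed in mm/s. With force_limit (N) it stops when the force on the tool has changed by that much, and returns True; else False.
- ctrl.move_joints(angles): joint-space move.
- set_gripper(opening, strength=None): opening from 0.0 (shut) to 1.0 (fully open); strength is the grip in N (None keeps the last); returns when the fingers have stopped.
- ctrl.sleep(seconds).
- ctrl.ik(position, orientation): joint angles nearest the present ones, or None.
- snapshot(name): name is "side" or "top"; returns a dict with "image" (420x560x3 uint8, blue, green, red), "K" (3x3 intrinsics, pixels), "R" (3x3) and "t" (3): a world point X has camera coordinates R X + t. Camera axes: x right, y down, z forward; pixel columns grow to the right and rows downward; lengths in mm; the calibration is good to about 2 mm. A picture is of the moment at which its call begins. There is no depth.
A pose or a line that the arm cannot do raises ctrl.IKError and nothing moves.
- ctrl.finish_job(): hands the job in, once; it reports no verdict.
Trained networks look in a picture, given as the dict that the camera call returned (one of the last four; its "shot" number tells which), for a name from the list of things; names that differ only in an ending like _2 or _b are one class to them, and where a whole thing is asked for, a point or a joint stands for the part that bears it (a point fixed in the world has none). Each returns a list of dicts, best first, with "conf" (0 to 1); they miss things now and then, are a little off and sometimes report something else, mostly with a low value. They report only what shows in the picture. A call takes as long as a camera call. They do not tell look-alikes from the thing itself.
- spot_in(picture, name): "point" ([column, row] in pixels, amid what is visible of it).
- spot_point(picture, name): "point" ([column, row] in pixels: a listed point, or the origin of a listed thing).
Readings, each from a call of its own:
- sensors.get_time(): time.
- sensors.get_joints(): joint angles.
- sensors.get_joint_velocities(): joint speeds.
- sensors.get_joint_efforts(): joint torques, N m.
- sensors.get_tool_pos(): TCP position.
- sensors.get_ee_rot(): TCP orientation.
- sensors.get_wrist_force(): force on the tool from outside, world axes, zero at the start.
- sensors.get_wrist_torque(): the same for the moment, N m.
- sensors.get_grip_width(): opening from 0.0 (shut) to 1.0 (fully open).
Only numpy, scipy, OpenCV 4.12 (cv2) and the standard library are available. Lean on these libraries where they do the work, as an engineer would, in place of code of your own. Each camera call takes 0.05 s, during which the arm holds its last target.

## Working session

There is one attempt and no reset: what is moved stays moved. The work goes in short steps, each a Python script; the robot and the scene stay as the last script left them, time stands still between calls to the robot, and variables do not carry over. Pictures are saved under pics/ and viewed, and the job is handed in when it is done.

```bash
ls; mkdir -p pics; cat > h.py <<'E'
from rig import ctrl, set_gripper, snapshot, spot_in, spot_point, sensors
import numpy as np, cv2
def ray(s,p):
    K,R,t=map(np.array,(s["K"],s["R"],s["t"]))
    d=R.T@np.linalg.inv(K)@np.array([p[0],p[1],1.]); return -R.T@t,d
def atz(s,p,z):
    c,d=ray(s,p); return c+d*(z-c[2])/d[2]
def proj(s,X):
    v=np.array(s["R"])@np.array(X)+np.array(s["t"]); u=np.array(s["K"])@v; return u[:2]/u[2]
def tri(pairs):
    A=np.zeros((3,3));b=np.zeros(3)
    for s,p in pairs:
        c,d=ray(s,p);d=d/np.linalg.norm(d);M=np.eye(3)-np.outer(d,d);A+=M;b+=M@c
    return np.linalg.solve(A,b)
E
python3 - <<'E'
from h import *
np.set_printoptions(precision=1,suppress=True)
S={n:snapshot(n) for n in("side","top")}
for n,s in S.items():
    cv2.imwrite(f"pics/{n}0.png",s["image"])
    print(n,"cam",-np.array(s["R"]).T@np.array(s["t"]),"K",s["K"][0][0])
    for nm in["polarimeter","lamp_top","seat_line","tube_mid","cover_hinge","cover_edge","read_key_top","salt_vial","reagent_4","petri_dish_1","rubber_stopper"]:
        print(nm,[(np.array(r["point"]),round(r["conf"],2)) for r in spot_point(s,nm)][:4])
    print("tube in",[(np.array(r["point"]),round(r["conf"],2)) for r in spot_in(s,"tube")][:4])
print(sensors.get_time(),ctrl.nose_length,sensors.get_ee_rot(),sensors.get_tool_pos())
E
```

```text
pics
side cam [  278.7 -1023.2   644.7] K 533.8292287015014
polarimeter [(array([294.3, 279. ]), 0.68)]
lamp_top [(array([291., 218.]), 0.63)]
seat_line [(array([297.2, 268.2]), 0.89)]
tube_mid [(array([272.9, 272.4]), 0.91), (array([239.1, 183.6]), 0.74), (array([269.6, 269.7]), 0.54)]
cover_hinge [(array([326.7, 246.2]), 0.91)]
cover_edge [(array([346.4, 212. ]), 0.66)]
read_key_top [(array([322.6, 273.6]), 0.68)]
salt_vial [(array([245.6, 237.9]), 0.93)]
reagent_4 [(array([298.6, 359.2]), 0.85)]
petri_dish_1 [(array([363.6, 353.9]), 0.56)]
rubber_stopper []
tube in [(array([271. , 271.2]), 0.68), (array([274. , 204.8]), 0.65), (array([241.3, 182.6]), 0.65), (array([247.1, 219.1]), 0.42)]
top cam [416.1 -26.8 993.2] K 433.95744766071385
polarimeter [(array([350.9, 226.5]), 0.56)]
lamp_top [(array([302.1, 208.5]), 0.79), (array([451.9, 195.7]), 0.65), (array([357.3, 240.8]), 0.28)]
seat_line [(array([351.1, 217.7]), 0.56), (array([303.6, 209.3]), 0.41)]
tube_mid [(array([219. , 210.8]), 0.8), (array([151.5, 239.2]), 0.76), (array([354.6, 239.3]), 0.66)]
cover_hinge [(array([351.4, 187.2]), 0.77)]
cover_edge [(array([354.7, 163.7]), 0.74), (array([304.8, 210.6]), 0.23)]
read_key_top [(array([407.1, 207. ]), 0.57)]
salt_vial [(array([264. , 255.9]), 0.83)]
reagent_4 [(array([447.9, 238.2]), 0.96)]
petri_dish_1 [(array([449.7, 193.8]), 0.93), (array([447. , 236.3]), 0.72)]
rubber_stopper [(array([269.4, 217.1]), 0.72)]
tube in [(array([218.3, 212.9]), 0.75), (array([152.8, 243.6]), 0.73), (array([352.3, 236.7]), 0.68)]
1.3 8.0 [-2.5 -1.9 -0. ] [168.2 653.7 226.7]
```

View pics/side0.png

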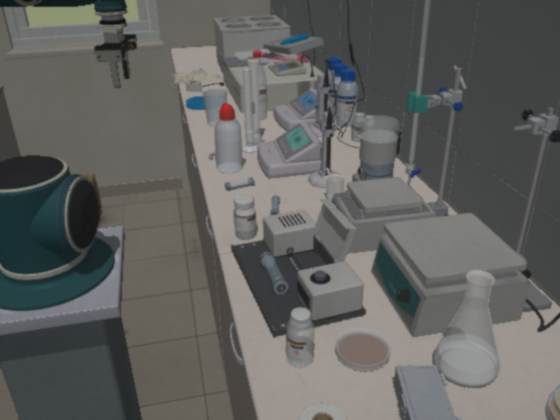

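View pics/top0.png

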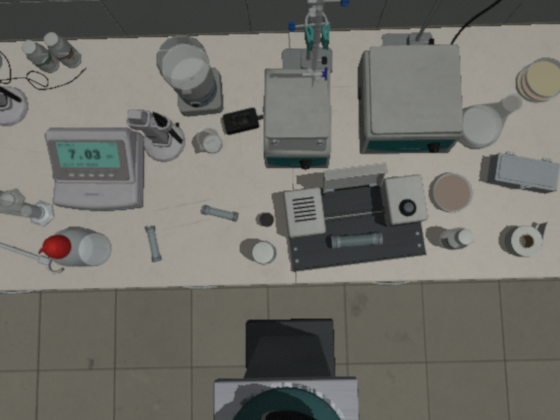

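```bash
python3 - <<'E'
import cv2
a=cv2.imread("pics/top0.png")[140:280,240:480];b=cv2.imread("pics/side0.png")[160:400,220:420]
cv2.imwrite("pics/topc.png",cv2.resize(a,None,fx=3.3,fy=3.3,interpolation=2))
cv2.imwrite("pics/sidec.png",cv2.resize(b,None,fx=2.5,fy=2.5,interpolation=2))
E
```

```text
(no output)
```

View pics/topc.png

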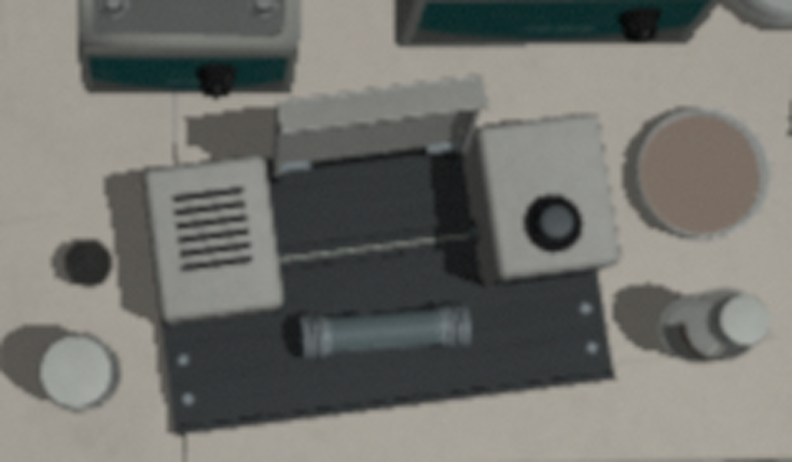

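View pics/sidec.png

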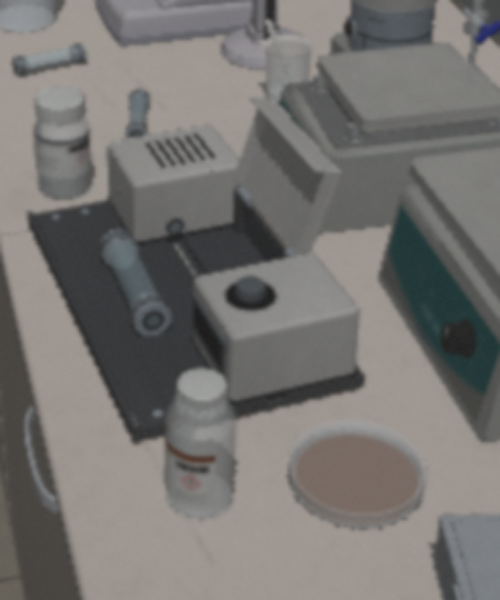

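```bash
cat > fit.py <<'E'
from h import *
from scipy.optimize import least_squares
np.set_printoptions(precision=1,suppress=True)
S={n:snapshot(n) for n in("side","top")}
def tc(u,v): return (240+u/3.3,140+v/3.3)
def sc(u,v): return (220+u/2.5,160+v/2.5)
O=[("top",tc(178,432),(-95,150,14)),("top",tc(614,377),(-95,-150,14)),
("top",tc(146,168),(79,149,76)),("top",tc(262,157),(79,69,76)),("top",tc(472,127),(79,-69,76)),("top",tc(598,114),(79,-149,76)),
("top",tc(472,237),(15,-69,13)),
("side",sc(30,218),(-95,150,14)),("side",sc(140,437),(-95,-150,14)),("side",sc(362,380),(85,-150,14)),("side",sc(357,303),(79,-149,76)),
("side",(326.7,246.2),(72,0,56)),("top",(351.4,187.2),(72,0,56)),("side",(297.2,268.2),(15,0,26.7)),("side",(291,218),(29,109,76)),("top",(302.1,208.5),(29,109,76))]
def w(p,l):
    c,s=np.cos(p[2]),np.sin(p[2]);return np.array([p[0]+c*l[0]-s*l[1],p[1]+s*l[0]+c*l[1],l[2]])
def f(p): return np.concatenate([proj(S[n],w(p,l))-q for n,q,l in O])
r=least_squares(f,[520,-150,0],x_scale=[10,10,.1],loss="soft_l1")
print(r.x,np.degrees(r.x[2])); 
for o,e in zip(O,f(r.x).reshape(-1,2)): print(o[0],o[2],e)
np.save("pose.npy",r.x); p=r.x
def loc(X):
    c,s=np.cos(p[2]),np.sin(p[2]);d=np.array(X)-[p[0],p[1],0];return np.array([c*d[0]+s*d[1],-s*d[0]+c*d[1],d[2]])
key=tri([(S["top"],(409.0,207)),(S["side"],(321,274))]);print("key",key,loc(key), loc(atz(S["top"],(409,207),80)))
ce=tri([(S["top"],(354.7,163.7)),(S["side"],(346.4,212))]);print("edge",ce,loc(ce))
for q in[tc(304,337),tc(470,325)]: print("tube ends",loc(atz(S["top"],q,29)))
t=tri([(S["top"],tc(387,331)),(S["side"],(272.9,272.4))]);print("tube",t,loc(t))
for n in("top","side"):
    im=cv2.resize(S[n]["image"],None,fx=2,fy=2)
    for l in[(x,y,14) for x in(-95,85) for y in(-150,150)]+[(x,y,76) for x in(-21,79) for y in(-149,-69,69,149)]+[(15,y,13) for y in(-69,0,69)]:
        u=proj(S[n],w(p,l))*2;cv2.circle(im,(int(u[0]),int(u[1])),2,(0,0,255),-1)
    im=im[300:560,520:900] if n=="top" else im[320:720,440:780]
    cv2.imwrite(f"pics/ov_{n}.png",cv2.resize(im,None,fx=2 if n=="top" else 1.5,fy=2 if n=="top" else 1.5))
E
python3 fit.py
```

```text
[ 496.5 -162.7    0.1] 5.661644483000046
top (-95, 150, 14) [-1.4  0.8]
top (-95, -150, 14) [-0.2  0.9]
top (79, 149, 76) [-1.4  0.1]
top (79, 69, 76) [ 0.6 -1.2]
top (79, -69, 76) [ 1.2 -0.1]
top (79, -149, 76) [ 0.3 -0.9]
top (15, -69, 13) [-0.4 -0.7]
side (-95, 150, 14) [-1.8 -1.9]
side (-95, -150, 14) [-4.1 -2.8]
side (85, -150, 14) [ 0.5 -2.2]
side (79, -149, 76) [1.4 1.4]
side (72, 0, 56) [0.4 3.8]
top (72, 0, 56) [-0.1 -0.1]
side (15, 0, 26.7) [ 3.5 -0.8]
side (29, 109, 76) [-2.  2.]
top (29, 109, 76) [2.3 3.3]
key [ 518.8 -270.8   84.5] [  11.6 -109.8   84.5] [  11.2 -110.8   80. ]
edge [ 604.  -153.5  137. ] [107.9  -1.4 137. ]
tube ends [-40.8  55.   29. ]
tube ends [-46.5 -56.3  29. ]
tube [ 452.8 -167.7   29. ] [-43.9  -0.7  29. ]
```

View pics/ov_top.png

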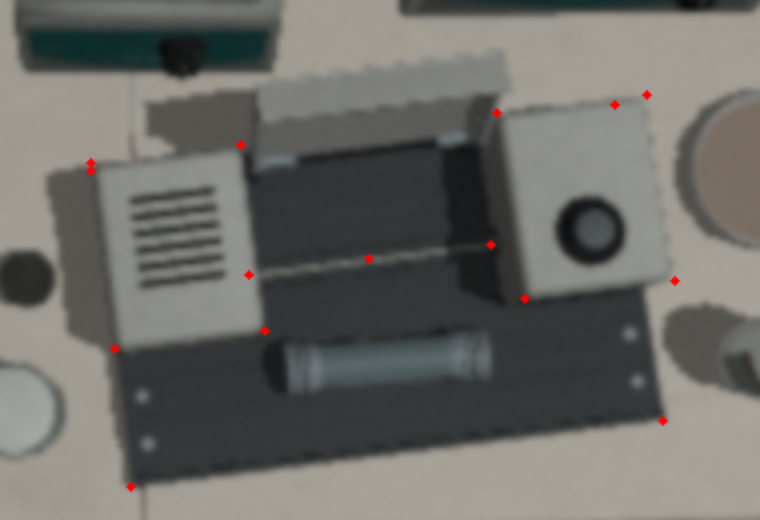

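View pics/ov_side.png

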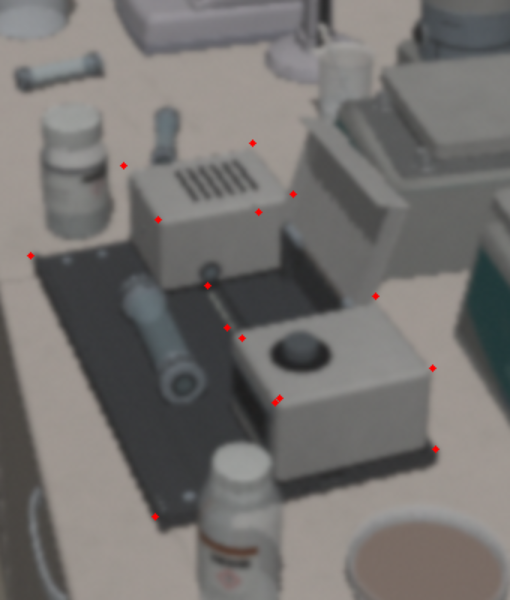

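```bash
cat >> h.py <<'E'
P=np.load("pose.npy")
def W(l):
    c,s=np.cos(P[2]),np.sin(P[2]);return [P[0]+c*l[0]-s*l[1],P[1]+s*l[0]+c*l[1],l[2]]
def L(X):
    c,s=np.cos(P[2]),np.sin(P[2]);d=np.array(X)-[P[0],P[1],0];return np.array([c*d[0]+s*d[1],-s*d[0]+c*d[1],d[2]])
def ori(deg=0):
    "tool down, jaw axis along instrument y turned by deg about z (ccw)"
    a=(P[2]+np.radians(deg)-np.pi/2)/2; return [np.pi*np.cos(a),np.pi*np.sin(a),0.]
E
python3 - <<'E'
from h import *
np.set_printoptions(precision=1,suppress=True)
S={n:snapshot(n) for n in("side","top")}
for nm,st,ss in[("greenclamp",(324,35),(415,102)),("blueknob right",(346,2),(457,97)),("knob low",(323,74),(413,170)),("clamp2 tip",(326,10),(458,100)),("wash red",(57,245),(228,112))]:
    X=tri([(S["top"],st),(S["side"],ss)]);print(nm,X,L(X),proj(S["top"],X),proj(S["side"],X))
for n in S:
    im=cv2.resize(S[n]["image"],None,fx=1.4,fy=1.4)
    def line(a,b,c):
        a,b=[tuple(int(1.4*v) for v in proj(S[n],W(q))) for q in(a,b)];cv2.line(im,a,b,c,1)
    for z in(204,330):
        q=[(116+dx,dy,z) for dx,dy in((-38,-94),(38,-94),(38,94),(-38,94))]
        for i in range(4): line(q[i],q[(i+1)%4],(0,0,255))
    line((116,0,120),(116,0,204),(0,255,0))
    cv2.imwrite(f"pics/body_{n}.png",im)
for l in[(-50,0,49),(116,0,128),(40,0,130),(12,-110,90)]:
    q=ctrl.ik(W(l),ori());print(l,None if q is None else np.array(q))
print("edge x",atz(S["top"],(280,285),0), sensors.get_time())
E
```

```text
greenclamp [768.1 -82.7 326.3] [278.2  52.8 326.3] [323.2  38. ] [417.3 100.9]
blueknob right [ 825.6 -121.6  338.3] [331.5   8.4 338.3] [346.9  -0.9] [454.9  98.1]
knob low [771.1 -92.1 181.6] [280.3  43.2 181.6] [323.   74.1] [413.1 170. ]
clamp2 tip [835.4 -94.6 319.1] [344.   34.3 319.1] [328.8   1. ] [451.1 103.4]
wash red [454.3 424.3 171.9] [ 15.9 588.3 171.9] [ 57.2 244.1] [227.4 112. ]
(-50, 0, 49) [-0.4 -0.2  2.1 -0.   1.3  1.1]
(116, 0, 128) [-0.3  0.1  1.7 -0.   1.4  1.2]
(40, 0, 130) [-0.3 -0.1  1.8 -0.   1.4  1.1]
(12, -110, 90) [-0.5 -0.   1.8 -0.   1.4  0.9]
edge x [357.5   6.5   0. ] 1.5
```

View pics/body_top.png

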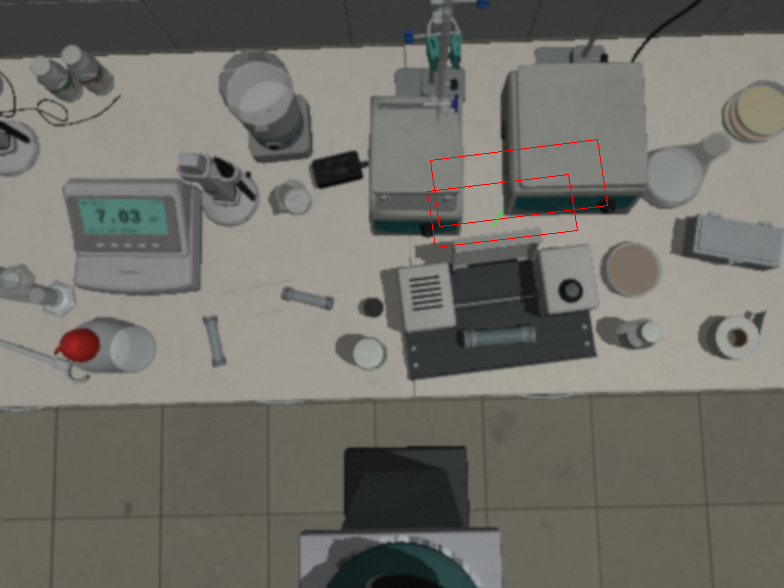

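View pics/body_side.png

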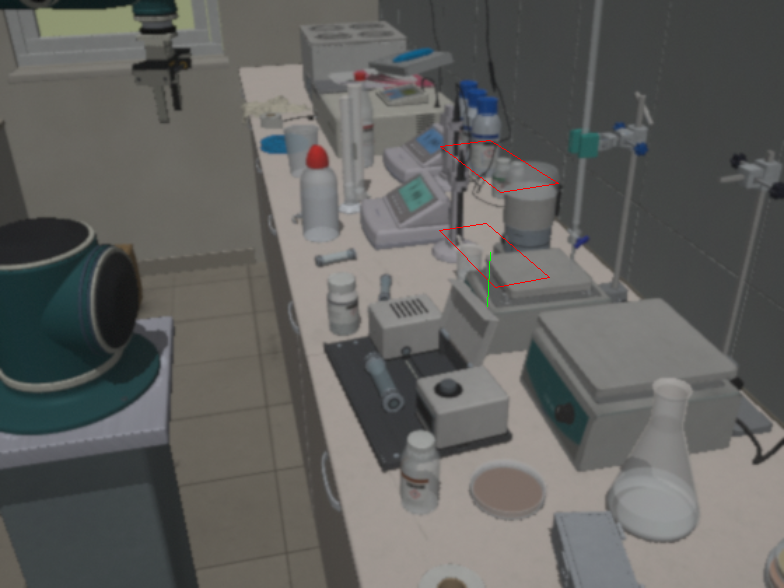

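The tube candidates in the top view are (219,212), (152,243) and (357,240). The third is the largest and is the only one on the base plate. The close crop confirms it: it has end collars, and its length comes out at about 111 mm. Next I approach and do the first stroke.

```bash
python3 - <<'E'
from h import *
np.set_printoptions(precision=1,suppress=True)
S={n:snapshot(n) for n in("side","top")}
print("heater corner",L(tri([(S["top"],(360,132)),(S["side"],(386,225))])))
ctrl.move_ptp([110,420,330],list(sensors.get_ee_rot())); print(sensors.get_time())
set_gripper(0.43)
ctrl.move_ptp(W((-50,-0.5,110)),ori(-3)); print(sensors.get_time(),sensors.get_grip_width())
ctrl.move_straight(W((-50,-0.5,56)),ori(-3))
hit=ctrl.move_straight(W((-50,-0.5,43)),ori(-3),max_speed=15,force_limit=2.5)
print(hit,L(sensors.get_tool_pos()),sensors.get_wrist_force(),sensors.get_wrist_torque(),sensors.get_time())
s=snapshot("side");cv2.imwrite("pics/s1.png",cv2.resize(s["image"][150:350,180:400],None,fx=3,fy=3))
E
```

```text
heater corner [181.3 -27.7 106.4]
2.625
6.1333 0.43032584596806916
True [-49.7  -0.6  49. ] [-0.3  0.6  4.6] [0.1 0.2 0. ] 7.2
```

View pics/s1.png

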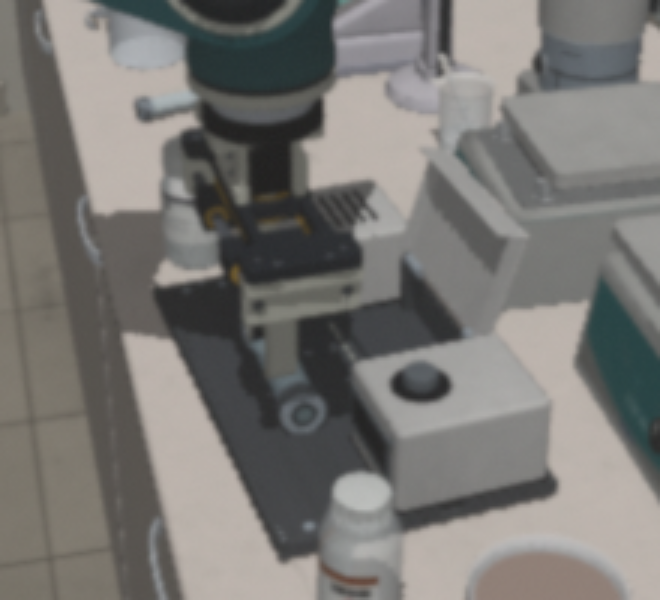

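The picture shows both fingertips on the tube at (290,385), and contact came at TCP z = 49, as expected for a glass top at 41 mm. Now the first stroke.

```bash
cat >> h.py <<'E'
def stroke(x0,x1,d0,d1,y=-0.5,down=True,n=2.5,v=40):
    if down:
        ctrl.move_straight(W((x0,y,53)),ori(d0),max_speed=80)
        hit=ctrl.move_straight(W((x0,y,43)),ori(d0),max_speed=12,force_limit=n)
        print("hit",hit)
    p=L(sensors.get_tool_pos());print("contact",p,sensors.get_wrist_force())
    ctrl.move_straight(W((x1,y,p[2])),ori(d1),max_speed=v)
    print("end",L(sensors.get_tool_pos()),sensors.get_wrist_force())
    ctrl.move_straight(W((x1,y,55)),ori(d1),max_speed=80)
E
python3 - <<'E'
from h import *
np.set_printoptions(precision=1,suppress=True)
stroke(-50,-26,-3,-0.3,down=False)
for n in("side","top"):
    s=snapshot(n);r=spot_point(s,"tube_mid")
    for q in r[:3]: print(n,q["point"],q["conf"],L(atz(s,q["point"],29)))
    if n=="side":cv2.imwrite("pics/s2.png",cv2.resize(s["image"][200:320,220:380],None,fx=4,fy=4))
print(sensors.get_time())
E
```

```text
contact [-49.8  -0.6  49. ] [-0.   0.5  5.6]
end [-26.   -0.6  49.1] [ 0.9 -3.2  4.2]
side [278.6, 270.5] 0.64 [-31.5   1.7  29. ]
side [239.4, 181.6] 0.53 [  1.  429.2  29. ]
top [152.7, 241.1] 0.88 [ 10.6 451.4  29. ]
top [222.0, 211.0] 0.85 [ 58.5 290.2  29. ]
8.45
```

View pics/s2.png

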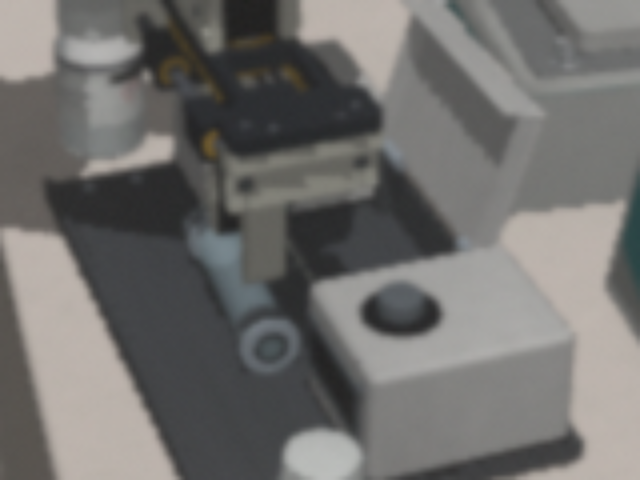

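The picture shows the tube at (235,290) after rolling about 13 mm, as predicted. Now the second stroke, then I back off and check with the top camera.

```bash
python3 - <<'E'
from h import *
np.set_printoptions(precision=1,suppress=True)
stroke(-36.5,-12.5,-1.5,1.2)
ctrl.move_straight(W((-140,-0.5,110)),ori(0),max_speed=200)
for n in("side","top"):
    s=snapshot(n);r=spot_point(s,"tube_mid")
    for q in r[:3]: print(n,q["point"],q["conf"],L(atz(s,q["point"],29)))
    if n=="side":cv2.imwrite("pics/s3.png",cv2.resize(s["image"][200:320,220:380],None,fx=4,fy=4))
    else:
        im=cv2.resize(s["image"],None,fx=6,fy=6,interpolation=2)
        for l in((-17,41,29),(-17,-41,29),(-17,55,29),(-17,-55,29),(15,60,13),(15,-60,13)):
            u=proj(s,W(l))*6+3;cv2.circle(im,(int(u[0]),int(u[1])),2,(0,0,255),-1)
        cv2.imwrite("pics/t3.png",im[1100:1560,1800:2560])
print(sensors.get_time())
E
```

```text
hit True
contact [-36.2  -0.6  49. ] [0.9 0.2 5.2]
end [-12.5  -0.6  49.1] [ 0.5 -2.3  4.1]
side [288.8, 269.3] 0.96 [-10.9  -1.3  29. ]
side [321.9, 275.4] 0.7 [ 43.3 -43.   29. ]
side [276.9, 206.6] 0.57 [ 50.6 259.5  29. ]
top [354.8, 228.6] 0.91 [-17.3   1.1  29. ]
top [220.7, 209.0] 0.74 [ 63.4 292.7  29. ]
top [302.5, 209.7] 0.7 [ 39.  110.9  29. ]
11.2583
```

View pics/t3.png

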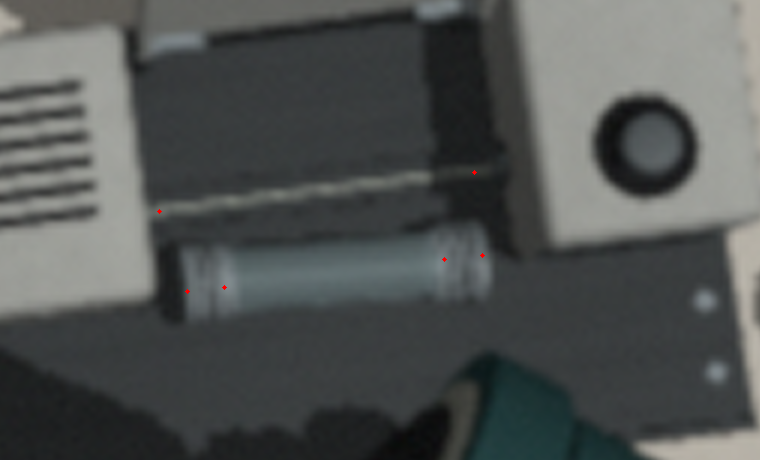

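View pics/s3.png

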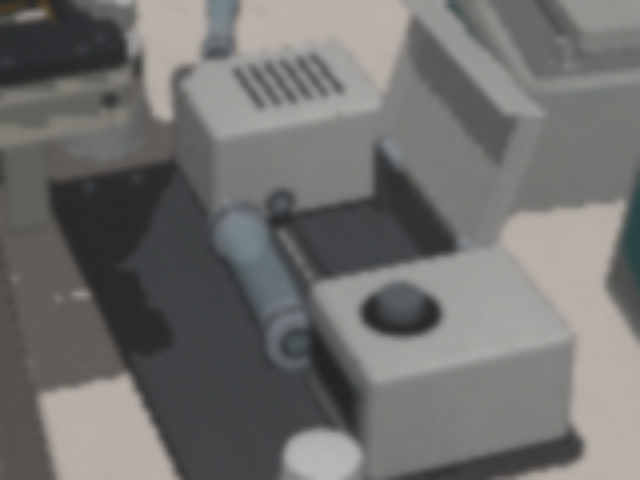

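The top view shows the tube from (207,283) to (468,262), centred at x ≈ -17. It is still about 2° skewed: its slope is 0.08 and the line's is 0.12. I'll make the third stroke with more turn, then measure again.

```bash
cat >> h.py <<'E'
def look(tag,x):
    for n in("side","top"):
        s=snapshot(n);r=spot_point(s,"tube_mid")
        for q in r[:1]: print(n,q["point"],q["conf"],L(atz(s,q["point"],29)))
        im=cv2.resize(s["image"],None,fx=6,fy=6,interpolation=2)
        for l in((x,41,29),(x,-41,29),(x,55,29),(x,-55,29),(15,60,13),(15,-60,13)):
            u=proj(s,W(l))*6+3;cv2.circle(im,(int(u[0]),int(u[1])),2,(0,0,255),-1)
        cv2.imwrite(f"pics/{n}_{tag}.png",im[1100:1560,1800:2560] if n=="top" else im[1260:1830,1440:2190])
    print(sensors.get_time())
E
python3 - <<'E'
from h import *
np.set_printoptions(precision=1,suppress=True)
ctrl.move_straight(W((-22,-0.5,60)),ori(-4),max_speed=200)
stroke(-22,2,-4,3)
ctrl.move_straight(W((-130,-0.5,100)),ori(0),max_speed=250)
look("4",-3)
E
```

```text
hit True
contact [-21.7  -0.6  49.1] [0.8 0.7 5.5]
end [ 2.  -0.5 49.1] [-0.3 -1.8  3. ]
side [294.3, 267.1] 0.85 [ 2.1  2.2 29. ]
top [354.2, 223.0] 0.86 [-4.8  0.7 29. ]
14.7
```

View pics/top_4.png

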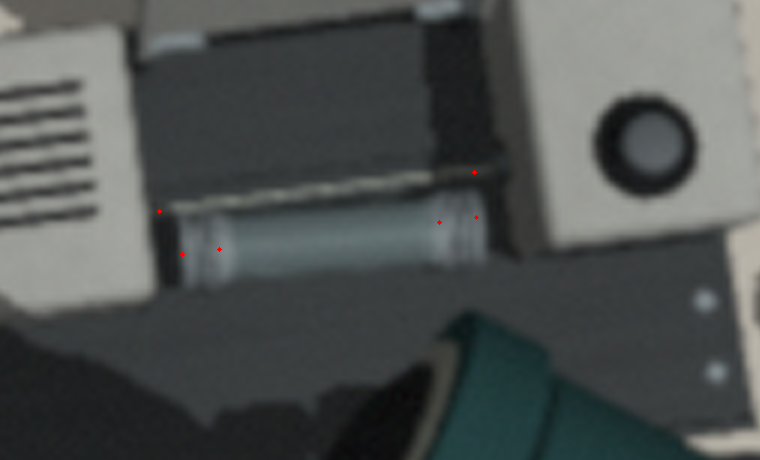

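View pics/side_4.png

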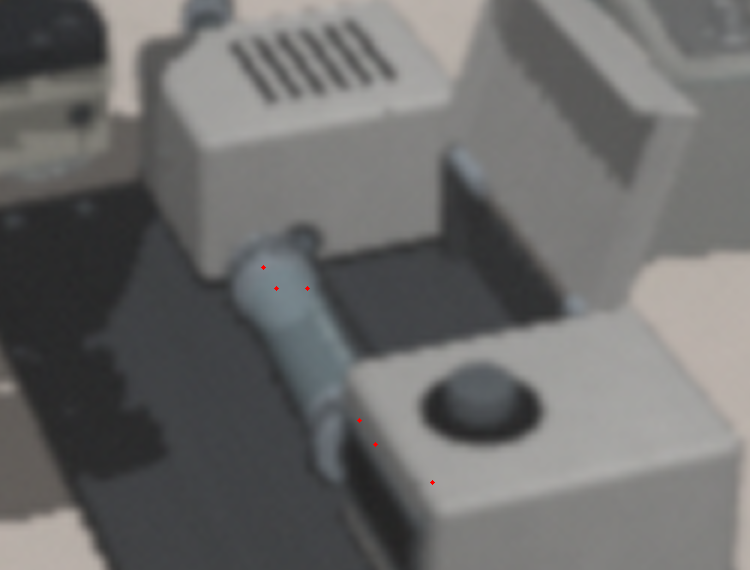

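Centre is now about x = -4.5, still skewed about 2°, so the left end leads by about 4 mm. The final stroke goes past the slot edge at x = +7. The left end should drop first, and the right finger then carries the right end in.

```bash
python3 - <<'E'
from h import *
np.set_printoptions(precision=1,suppress=True)
ctrl.move_straight(W((-10.5,-0.5,60)),ori(-3),max_speed=200)
stroke(-10.5,16.5,-3,4,v=35)
ctrl.move_straight(W((-130,-0.5,100)),ori(0),max_speed=250)
look("5",15)
E
```

```text
hit True
contact [-10.2  -0.6  49.1] [-0.4  1.   5.3]
end [16.3 -0.4 48.9] [ 0.  -0.1  1.5]
side [303.8, 267.1] 0.71 [20.1 -4.3 29. ]
top [219.4, 211.9] 0.87 [ 57.2 296.3  29. ]
18.3583
```

View pics/top_5.png

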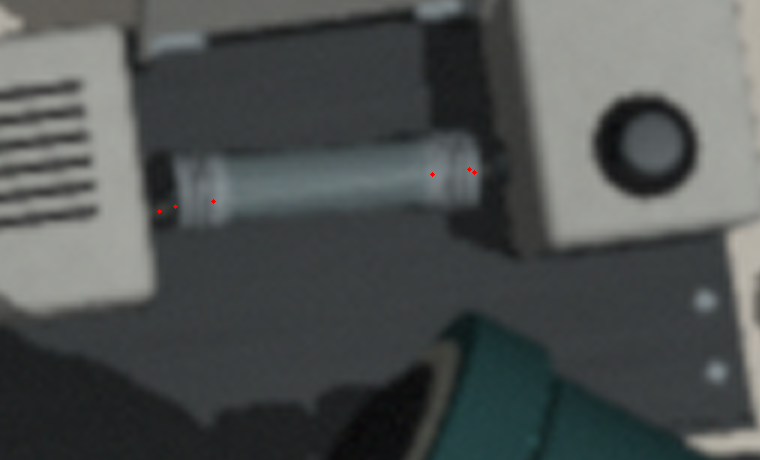

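View pics/side_5.png

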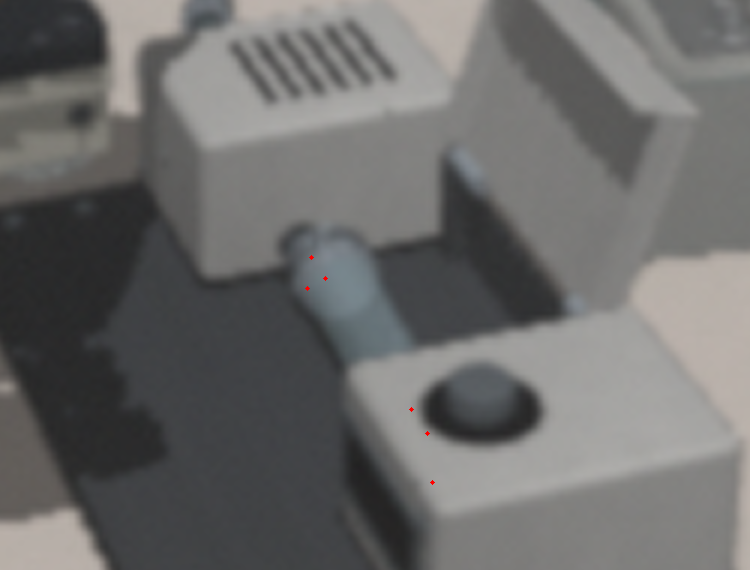

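In the top view the tube runs from (200,190) to (460,170), so the skew of about 2.3° is still there. The left end is about 4 mm past the line and the right end is about on it. I'll press down on it with both fingers, checking the height, and turn the tool to square it into the slot.

```bash
python3 - <<'E'
from h import *
np.set_printoptions(precision=2,suppress=True)
ctrl.move_straight(W((17,-0.5,58)),ori(-2.5),max_speed=250)
ctrl.move_straight(W((17,-0.5,51)),ori(-2.5),max_speed=80)
h=ctrl.move_straight(W((17,-0.5,40)),ori(-2.5),max_speed=12,force_limit=2.5)
p=L(sensors.get_tool_pos());print(h,p,sensors.get_wrist_force(),sensors.get_wrist_torque())
h=ctrl.move_straight(W((17,-0.5,40)),ori(-2.5),max_speed=8,force_limit=5)
p=L(sensors.get_tool_pos());print(h,p,sensors.get_wrist_force(),sensors.get_wrist_torque())
ctrl.move_straight(W((16,-0.5,p[2]-.2)),ori(4),max_speed=6)
p=L(sensors.get_tool_pos());print(p,sensors.get_wrist_force(),sensors.get_wrist_torque())
ctrl.move_straight(W((16,-0.5,p[2]+8)),ori(4),max_speed=80)
ctrl.move_straight(W((-130,-0.5,100)),ori(0),max_speed=250)
look("6",15)
E
```

```text
True [17.07 -0.56 47.7 ] [-0.64 -0.46  5.89] [0.08 0.3  0.04]
True [17.22 -0.62 47.63] [-1.11  0.57  7.06] [0.26 0.37 0.07]
[15.99 -0.49 47.39] [-0.61 -0.36  0.92] [0.02 0.22 0.02]
side [304.9, 266.5] 0.85 [22.93 -3.03 29.  ]
top [352.4, 212.9] 0.74 [18.07  1.55 29.  ]
21.6667
```

View pics/top_6.png

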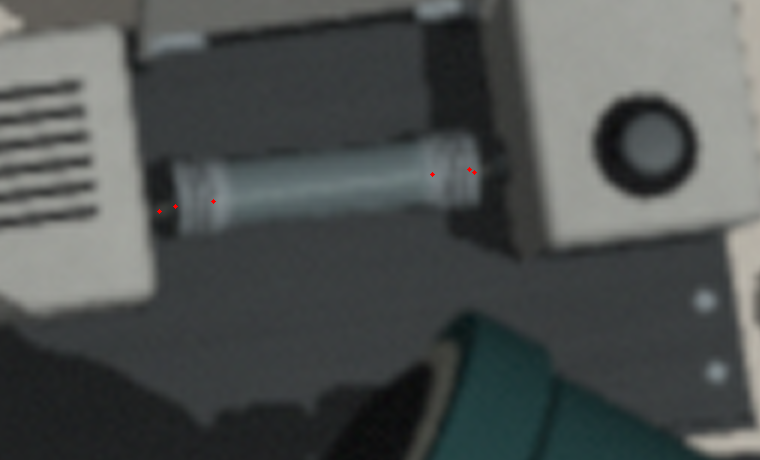

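The turn helped: slope is now 0.105 against 0.121. I'll repeat it once, reading the height. A seated tube should stop the tool at TCP z ≈ 46.7.

```bash
python3 - <<'E'
from h import *
np.set_printoptions(precision=2,suppress=True)
def down(x,d,n,v=12):
    h=ctrl.move_straight(W((x,-0.5,40)),ori(d),max_speed=v,force_limit=n)
    p=L(sensors.get_tool_pos());print(h,p,sensors.get_wrist_force(),sensors.get_wrist_torque());return p
ctrl.move_straight(W((16,-0.5,57)),ori(-1.5),max_speed=250)
ctrl.move_straight(W((16,-0.5,50)),ori(-1.5),max_speed=80)
p=down(16,-1.5,3)
ctrl.move_straight(W((15.5,-0.5,p[2]-.3)),ori(3),max_speed=5)
print(L(sensors.get_tool_pos()),sensors.get_wrist_force())
p=down(15.5,3,4,8)
ctrl.move_straight(W((15.5,-0.5,p[2]+8)),ori(3),max_speed=80)
ctrl.move_straight(W((-130,-0.5,100)),ori(0),max_speed=250)
look("7",15)
E
```

```text
True [16.06 -0.57 46.97] [-0.46  0.72  6.76] [0.13 0.39 0.06]
[15.55 -0.53 46.7 ] [0.12 0.11 2.28]
True [15.69 -0.55 46.49] [-0.58  0.39  5.52] [ 0.07  0.29 -0.05]
side [276.2, 206.9] 0.68 [ 48.55 258.61  29.  ]
top [354.9, 214.4] 0.97 [14.06 -3.5  29.  ]
24.8667
```

View pics/top_7.png

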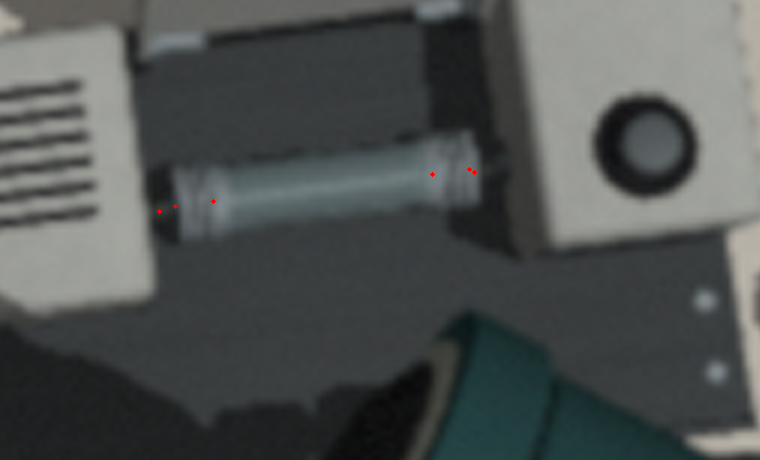

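The tube is seated: slope 0.124 matches the line, and it sits over the line at contact height 46.5. Now the cover.

```bash
python3 - <<'E'
from h import *
np.set_printoptions(precision=1,suppress=True)
set_gripper(0.0)
ctrl.move_straight(W((0,0,185)),ori(0),max_speed=250)
ctrl.move_straight(W((130,0,175)),ori(0),max_speed=200)
h=ctrl.move_straight(W((130,0,131)),ori(0),max_speed=80,force_limit=10)
print(h,L(sensors.get_tool_pos()),sensors.get_wrist_force(),sensors.get_time())
s=snapshot("side");cv2.imwrite("pics/s8.png",cv2.resize(s["image"][130:330,230:450],None,fx=3,fy=3))
E
```

```text
False [130.1  -0.  131.2] [0.2 0.7 0.9] 27.9333
```

View pics/s8.png

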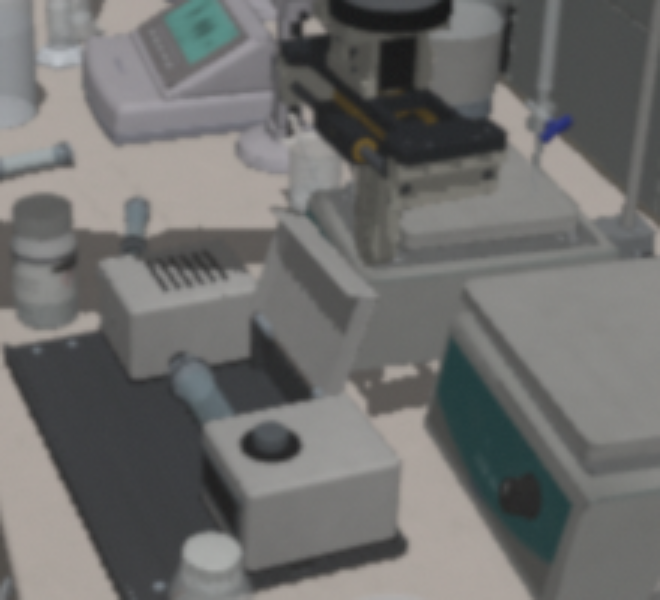

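The closed fingertips at (378,255) are behind the cover's top edge and above the stirrer, touching nothing. Now the push towards the operator.

```bash
python3 - <<'E'
from h import *
np.set_printoptions(precision=1,suppress=True)
h=ctrl.move_straight(W((45,0,131)),ori(0),max_speed=60,force_limit=15)
print(h,L(sensors.get_tool_pos()),sensors.get_wrist_force())
ctrl.move_straight(W((12,-60,150)),ori(0),max_speed=150)
ctrl.move_straight(W((11.6,-110,108)),ori(0),max_speed=150)
ctrl.sleep(1.0)
print(sensors.get_time(),sensors.get_wrist_force())
s=snapshot("side")
for q in spot_point(s,"read_key_top"): print(q)
cv2.imwrite("pics/s9.png",cv2.resize(s["image"][160:340,230:420],None,fx=3.3,fy=3.3))
E
```

```text
False [ 45.2   0.  130.9] [0.7 0.1 0.3]
31.7583 [-0.2  0.8 -0.1]
```

View pics/s9.png

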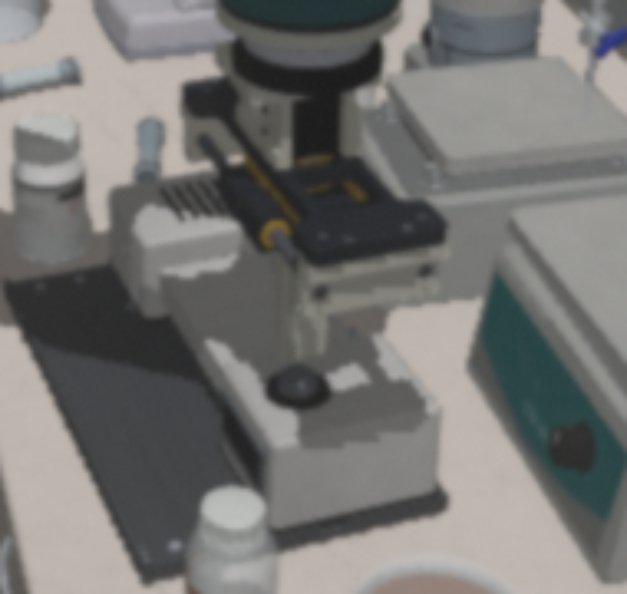

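The cover lies flat over the bay at (220,300), and the fingertip is just above the key at (298,385). Now I press.

```bash
python3 - <<'E'
from h import *
np.set_printoptions(precision=2,suppress=True)
h=ctrl.move_straight(W((11.6,-110,82)),ori(0),max_speed=15,force_limit=1.2)
print(h,L(sensors.get_tool_pos()),sensors.get_wrist_force())
h=ctrl.move_straight(W((11.6,-110,80)),ori(0),max_speed=12,force_limit=12)
print(h,L(sensors.get_tool_pos()),sensors.get_wrist_force(),sensors.get_time())
ctrl.sleep(0.3)
print(L(sensors.get_tool_pos()),sensors.get_wrist_force())
s=snapshot("side");cv2.imwrite("pics/s10.png",cv2.resize(s["image"][220:320,280:400],None,fx=5,fy=5))
E
```

```text
True [  11.5  -109.93   93.84] [1.2  0.6  2.35]
True [  11.54 -109.96   90.21] [-1.46  1.54  6.9 ] 33.4083
[  11.56 -109.96   90.19] [-2.53  1.43  8.02]
```

View pics/s10.png

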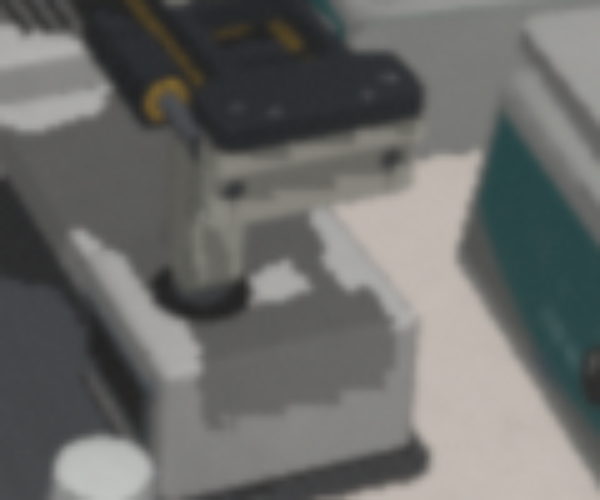

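Travel after contact was about 3.7 mm with 8 N, and it may not be bottomed out. I'll press further to a hard stop.

```bash
python3 - <<'E'
from h import *
np.set_printoptions(precision=2,suppress=True)
for f in(6,10):
    z=L(sensors.get_tool_pos())[2]
    h=ctrl.move_straight(W((11.6,-110,z-4)),ori(0),max_speed=8,force_limit=f)
    print(h,L(sensors.get_tool_pos()),sensors.get_wrist_force())
    ctrl.sleep(.15);print(L(sensors.get_tool_pos()),sensors.get_wrist_force(),sensors.get_time())
E
```

```text
True [  11.53 -109.95   90.21] [-0.79  0.95  6.44]
[  11.55 -109.96   90.22] [-1.71  0.92  6.47] 34.1417
True [  11.55 -109.95   90.22] [-1.3   1.34  7.05]
[  11.55 -110.     90.23] [-2.08  1.38  7.73] 34.5583
```

```bash
python3 - <<'E'
from h import *
np.set_printoptions(precision=2,suppress=True)
for z in np.arange(90,95.1,.5):
    ctrl.move_straight(W((11.6,-110,z)),ori(0),max_speed=30)
    print(L(sensors.get_tool_pos())[2],sensors.get_wrist_force(),sensors.get_time())
E
```

```text
90.22802361224255 [-1.22  1.36  8.03] 34.8083
90.48417116091072 [-0.57  0.21  3.8 ] 35.0583
90.93947976587955 [-1.21  0.14  4.3 ] 35.3083
91.46895041973805 [-1.1   2.23  4.27] 35.5583
91.94293878027683 [-0.87 -0.14  4.3 ] 35.8083
92.44692566105934 [-1.19  1.18  2.96] 36.0583
92.98061191716032 [-2.02  0.88  2.33] 36.3083
93.47254724126066 [-1.02 -0.08  2.45] 36.5583
94.00260292306469 [-0.85  1.08  1.42] 36.8083
94.50522567957803 [-0.76  0.33  1.93] 37.0583
95.02488286139463 [0.34 0.38 2.18] 37.3083
```

On release the spring force falls from about 4.5 N at 90.2 to noise level near 95. That is a travel of about 5 mm with a hard stop, so the press was complete. Now I retreat and check.

```bash
python3 - <<'E'
from h import *
np.set_printoptions(precision=2,suppress=True)
ctrl.move_straight(W((11.6,-110,140)),ori(0),max_speed=150)
ctrl.move_straight(W((-130,-60,180)),ori(0),max_speed=200)
print(sensors.get_time(),sensors.get_wrist_force())
for n in("side","top"):
    s=snapshot(n)
    for nm in("cover_edge","salt_vial","reagent_4","petri_dish_1","rubber_stopper","read_key_top"):
        r=spot_point(s,nm); print(n,nm,[(np.array(q["point"]),round(q["conf"],2)) for q in r[:1]], L(atz(s,r[0]["point"],56)) if r and nm=="cover_edge" else "")
    im=s["image"][140:280,240:480] if n=="top" else s["image"][160:400,210:410]
    cv2.imwrite(f"pics/{n}_11.png",cv2.resize(im,None,fx=3.3 if n=="top" else 2.5,fy=3.3 if n=="top" else 2.5,interpolation=2))
E
```

```text
38.6833 [ 0.47 -0.25  0.27]
side cover_edge [(array([289.7, 258.9]), 0.64)] [-10.07  -4.79  56.  ]
side salt_vial [(array([247.9, 238.1]), 0.7)] 
side reagent_4 [(array([299.4, 360. ]), 0.9)] 
side petri_dish_1 [(array([361.6, 352.2]), 0.87)] 
side rubber_stopper [] 
side read_key_top [(array([324.5, 271.5]), 0.47)] 
top cover_edge [(array([355.2, 224.2]), 0.73)] [-9.35  2.91 56.  ]
top salt_vial [(array([264.4, 253.3]), 0.89)] 
top reagent_4 [(array([408.2, 205.7]), 0.32)] 
top petri_dish_1 [(array([448.4, 194.9]), 0.7)] 
top rubber_stopper [(array([270.6, 218.5]), 0.57)] 
top read_key_top [(array([407.6, 206.1]), 0.53)]
```

View pics/side_11.png

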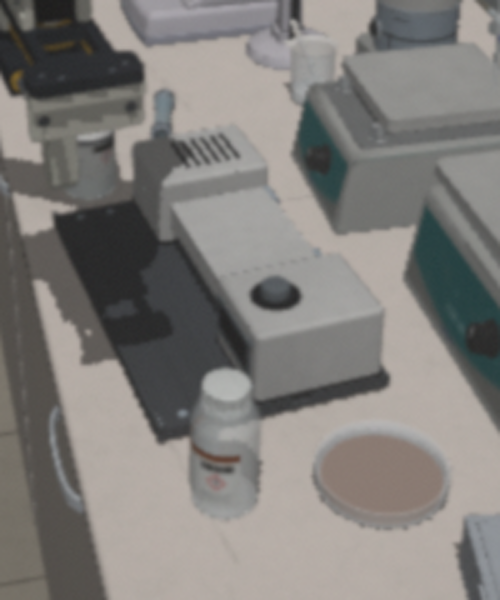

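View pics/top_11.png

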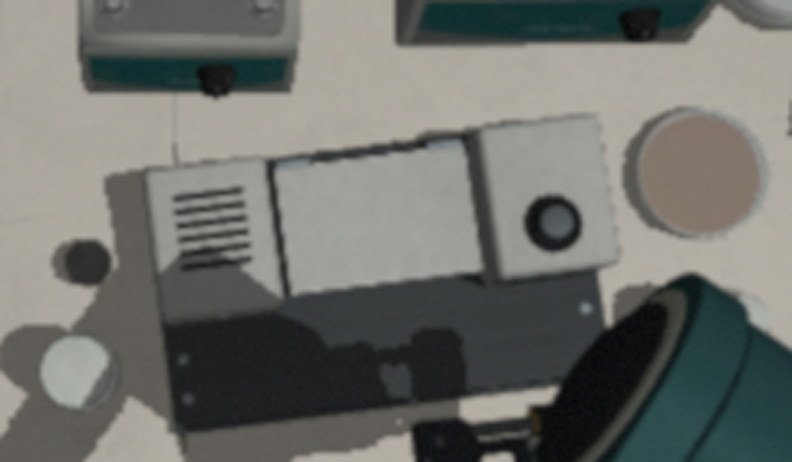

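```bash
python3 - <<'E'
from h import *
ctrl.finish_job()
E
```

```text
the job is handed in; nothing more can be done
```

I rolled the tube into its seat, pushed the cover shut, pressed and released the read key, and handed the job in at about 39 s of the 51 s. I have no verdict back.

- **Tube:** I rolled it about 60 mm with two fingertips in four short strokes. It went in about 2.3° skewed and about 1 mm high, so I squared it with two gentle press-and-turn moves. The last check before closing the cover showed it parallel to the marked line in the top view. The tool stopped at z = 46.5 mm, where about 46.7 mm was expected for a seated tube. The closed cover hides the tube, so I could not check it again after that.
- **Cover:** One push from behind near the top edge tipped it over. Both cameras show it flat, with its free edge 3–4 mm short of the nominal shut position, which is within measurement error.
- **Read key:** I pressed it to a hard stop with the cover shut, and it sprang back over about 5 mm. The exact travel was inferred from noisy force readings.
- **Bystanders and arm:** The vial, stopper, dish and reagent bottle look unmoved. In the last top view the arm partly hid the reagent bottle and the network missed it, but the side view placed it within about 1 pixel of where it started. The stopper was found only in the top view. The arm was clear, with the wrist force near zero.

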